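Open the detergent doser's filler for a refill

ROBOT

A 7-joint arm with a two-finger parallel gripper is mounted at the origin on the work surface. World frame = base frame: x ahead of the robot, y to its left, z up, the work surface at z = 0. Lengths are in m, angles in rad, forces in N, time in s.
With the tool pointing down it reaches from about 0.375 to 0.925 m from the base axis. Payload 3.1 kg.
Tool frame: the origin (TCP) lies at the very end of the fingers, on their centre line; the grasp point (between the pads) lies 19 mm behind it; y points along the fingers, z is the direction in which the jaws open and shut, and the axes are right-handed (so a half turn about y gives the same grasp; the last joint's range is limited). The gripper opens to 85 mm and grips with 20 to 120 N. Pads are 22 mm wide; open, the fingers measure 114 mm over their backs; the gripper's body (76 mm by 85 mm) begins 54 mm behind the grasp point. The pads swing forward as they close: fully open they stand 13 mm farther back than shut.
Start: joints at [-1.428, 0.383, 0.044, 1.598, -0.018, 1.161, -0.05], TCP at [0.155, 0.631, 0.231] pointing down, gripper open.
Joint ranges: [-2.61, 2.61], [-0.41, 2.15], [-1.48, 1.57], [0, 2.5], [-1.57, 4.71], [0.05, 1.97], [-2.85, 2.85]. Speed limits (rad/s): [2.79, 2.79, 3.14, 3.14, 3.14, 3.14, 3.14].

INTERFACE

Orientations are given as a rotation vector (axis times angle).
In Python, from rig import get_state, get_image, camera_params, ticket gives the robot as it stands. The module is installed in compiled form; this text tells all that it offers.
- The arm moves only by the tool play_rows, never from a script. Its argument "deltas" is a list of rows, each a list of 7 numbers: the shift along the tool's x, y, z in mm, then the turn, a rotation vector about the tool's x, y, z in degrees, then the finger opening in mm, from 0 to 85.4. A call has 1 to 10 rows; each row shifts and turns the commanded pose from where the row before left it, along the tool's axes as they then stand; what a row does not reach is not made up. A row lasts 1/12 s, in which the tool goes at most 41.7 mm and 7.16 degrees, less where a joint would pass 70% of its speed; a pose out of reach is approached as far as the arm can. A call is refused whole if a number of a shift passes 41.7 or a number of a turn 7.16, either way. A call with a gripper value outside its range is refused whole. The fingers move at their own pace and stop on an object; "force" is the grip in N (left out, the last holds). Time passes only in rows, so rows that do not move let the fingers close. It gives the time, the measured TCP pose, the force and the opening at its end, in the units of the state.
- get_state(): the state, without advancing time (a new reading comes with each control period).
- get_image(name): name is "scene" or "top" or "wrist"; returns the picture (480x640x3 uint8, red, green, blue); there is no depth.
- camera_params(name): a dict with "intrinsics" (3x3 intrinsics, pixels), "world_from_camera" (4x4, takes a point from camera to world coordinates); the wrist camera has in their place "hand_eye" (4x4, takes a point from camera to tool coordinates, whose origin is the TCP and whose axes are the tool frame's). Camera axes: x right, y up, looking along -z (the intrinsics and any distortion apply to the point x, -y, -z); pixel columns grow to the right and rows downward; lengths in m; the calibration is good to about 2 mm. A picture is of the moment at which its call begins: read the wrist's pose just before it. camera_params takes no time and is no camera call.
- ticket.sign_off(): hands the job in, once; it reports no verdict.
The state is a dict: "time_s": time; "q": joint angles; "dq": joint speeds; "joint_torque": joint torques, N m; "position": TCP position; "ee_rot": TCP orientation; "wrist_force": force on the tool from outside, world axes, zero at the start; "ft_torque": the same for the moment, N m; "width": finger opening in m.
Only numpy, scipy, OpenCV 4.12 (cv2) and the standard library are available. Lean on these libraries where they do the work, as an engineer would, in place of code of your own. Each camera call takes 0.05 s, during which the arm holds its last target. There are 200 camera calls.

TASK

Get the detergent doser ready for a refill: press its open blue pump lid shut until the catch holds it, and only then undo the red filler cap - some of these quarter-turn caps loosen clockwise and some anticlockwise, so try both ways - and lift it off. Finish while holding the cap in the gripper, level and still about 10 cm straight above its neck, with the lid still latched. Leave the bottle, beaker and brush where they are.

Things in the scene. Friction and masses are not known exactly. Their poses are not given: they have to be found in the camera images.
- unit: the doser, a white box fixed to the steel drainboard, 100 mm high; origin on the drainboard, x axis pointing from front to back; spans x -80 to 120 mm, y -120 to 120 mm. On top: pump bay with blue lid on the +y half, filler neck with red cap on the -y half, behind the neck (x 53 to 117 mm, y -107 to -23 mm) a grey control hump 137 mm above the drainboard
- neck (a point): centre of the mouth of the filler neck, 135 mm above the drainboard, at x 0, y -65 mm of the doser; grey tube 64 mm across, standing 35 mm above the box top; z points up
- cap_bar (a point): centre of the grip bar on the loose red cap (0.08 to 0.17 kg). Bar: 50 mm long (x), 14 wide (y), 32 tall (z), at the start along the doser's x axis within 0.07 rad. It stands on the cap's disc, 70 mm across, 12 thick: disc top 16 mm below this point, underside (resting on the neck) 28 mm below. A stem with a T-shaped key reaches 26 mm further down into the neck
- lid (a joint): angle of the blue pump lid, rad: 0 is shut, larger is farther open (starts at 0.7 to 1.1, limit 1.3). A light spring pushes it open; near 0.1 rad a sprung catch resists (up to about 16 N at the press point) and snaps over; then the lid stays below 0.03 by itself. Without that it springs up again
- lid_hinge (a point): middle of the lid's hinge axis, which runs along the doser's y axis at the lid's far edge, 122 mm above the drainboard. Shut, the lid reaches from here 135 mm towards the front (-x of the doser), is 108 mm wide and 8 mm thick, centred on the height of this point
- lid_press (a point): point on the lid's outer face, 100 mm from the hinge towards the free edge and mid-width: where to push it. Moves with the lid; its x axis points from the free edge to the hinge, its z axis out of the outer face
- cap: the red cap; origin under its disc, axes as for the bar. From the start (unit's x axis) turned 1.05 rad its loosening way (stop at 1.1) it lifts straight out; within 0.15 rad is enough. The other way is a stop at 0.17 rad: torque passes 0.6 N m soon after, it turns freely (under 0.3 N m) elsewhere. There the key holds it down with 4 mm of play. Which way loosens varies unseen from start to start
- bottle: bystander: clear bottle with blue cap, 64 mm across, 170 mm tall, origin under its base
- beaker: bystander: steel beaker, 76 mm across, 90 mm tall, origin under its base
- brush: bystander: flat cleaning brush with a wooden handle, lying on the drainboard behind the doser, origin under its middle
Mind the look-alikes: they are no part of the job. What is meant by the cap is not turquoise, and is the smaller of those in its own colour.

How it is judged:
On the way, in this order (a step that is already met when the one before it is completed fails the run):
1. the lid is latched shut, untouched, with the cap still on the neck and not yet undone (value of joint lid below 0.035 rad and contact force between lid and the fingers below 0.1 N and z of cap_bar in the frame of neck below 0.04 m and angle between the x axis of cap_bar and the x axis of unit, either way round below 0.4 rad), for 0.2 s.
2. the cap is clear of the neck, the lid still shut (value of joint lid below 0.035 rad and z of cap_bar in the frame of neck above 0.065 m), for 0.1 s.
At the end, for the whole second after the job is handed in: Lid below 0.035 rad and untouched; cap gripped, touching nothing else, its bar centre 85-200 mm above the neck mouth, within 50 mm sideways, within 0.3 rad of level, under 0.03 m/s; bottle, beaker and brush within 30 mm of their starts, bottle and beaker upright (value of joint lid below 0.035 rad and contact force between lid and the fingers below 0.2 N and contact force between lid and the arm below 0.2 N and z of cap_bar in the frame of neck between 0.085 and 0.2 m and horizontal distance between cap_bar and neck below 0.05 m and angle between each of cap_bar, bottle, beaker's own z axis and vertical below 0.3 rad and contact force between the fingers and cap above 2 N and contact force between cap and unit below 0.1 N and linear speed of cap below 0.03 m/s and distance of each of bottle, beaker, brush from where it was at the start of the episode below 0.03 m); the arm keeps its last pose, push and grip.
It fails at once if a bystander is pushed more than 30 mm or knocked over (distance of any of bottle, beaker, brush from where it was at the start of the episode above 0.03 m or angle between any of bottle, beaker's own z axis and vertical above 0.5 rad).
It also fails if it takes over 61 s, if anything falls off the work surface, if the arm or the gripper's body presses on something with over 40 N, if the wrist force passes 120 N, or if a joint passes its speed limit or range.

## Working session

There is one attempt and no reset: what is moved stays moved. The work goes in short steps, Python scripts to look and compute and a tool call to move; the robot and the scene stay as the last step left them, time stands still between calls to the robot, and variables do not carry over. Pictures are saved under pics/ and viewed, about 8 in all and at most 12, crops included, and the job is handed in when it is done.

Besides the shell and the picture viewer there is one more tool, called after "Emit:" by a JSON object that holds its "fn" and its "kwargs", one argument or row to a line. play_rows: Moves the arm, as the interface text tells. Its arguments: {"type":"object","properties":{"deltas":{"type":"array"},"force":{"type":"number"}},"required":["deltas"]}

```bash
mkdir -p pics; python3 - <<'E'
from rig import *
import cv2,numpy as np
s=get_state();print({k:np.round(v,3).tolist() for k,v in s.items()})
for n in("scene","top"):
    cv2.imwrite(f"pics/{n}0.png",get_image(n)[:,:,::-1])
for n in("scene","top","wrist"): print(n,{k:(np.round(v,4).tolist() if not isinstance(v,str) else v) for k,v in camera_params(n).items()})
E
```

```text
{'time_s': 0.0, 'q': [-1.428, 0.384, 0.044, 1.6, -0.018, 1.161, -0.05], 'dq': [-0.002, 0.002, 0.002, -0.001, -0.002, 0.001, 0.001], 'joint_torque': [-0.001, -43.346, 1.024, -24.952, 0.011, 0.011, -0.0], 'position': [0.155, 0.63, 0.23], 'ee_rot': [-1.565, 0.189, -0.189], 'wrist_force': [-0.114, 0.313, 1.484], 'ft_torque': [0.002, -0.0, 0.025], 'width': 0.085}
scene {'intrinsics': [[498.8917, 0.0, 319.039], [0.0, 498.8917, 239.8039], [0.0, 0.0, 1.0]], 'world_from_camera': [[0.0784, -0.7927, 0.6046, 1.092], [0.9969, 0.0682, -0.04, 0.0036], [-0.0095, 0.6058, 0.7955, 0.7957], [0.0, 0.0, 0.0, 1.0]]}
top {'intrinsics': [[444.8218, 0.0, 313.8269], [0.0, 444.8218, 241.6668], [0.0, 0.0, 1.0]], 'world_from_camera': [[-0.0292, 0.9953, -0.0926, 0.4843], [-0.9994, -0.0306, -0.0141, 0.0001], [-0.0169, 0.0921, 0.9956, 1.0611], [0.0, 0.0, 0.0, 1.0]]}
wrist {'intrinsics': [[399.4002, 0.0, 316.1339], [0.0, 399.4002, 237.0118], [0.0, 0.0, 1.0]], 'hand_eye': [[-0.0003, -0.9462, -0.3237, -0.0838], [0.0002, 0.3237, -0.9462, -0.1422], [1.0, -0.0004, 0.0001, -0.0007], [0.0, 0.0, 0.0, 1.0]]}
```

View pics/scene0.png

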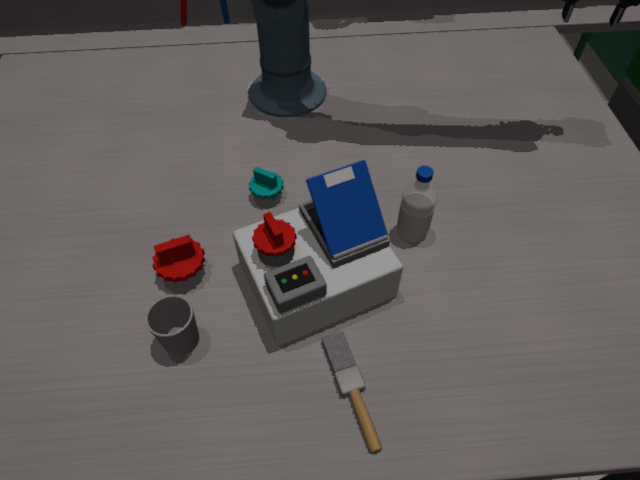

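View pics/top0.png

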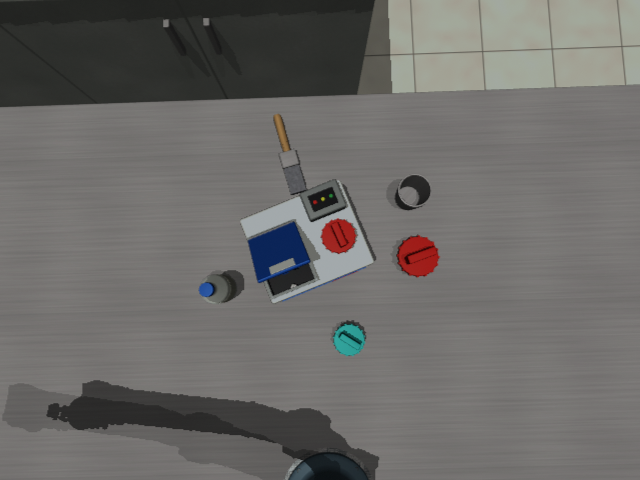

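```bash
python3 - <<'E'
import cv2
i=cv2.imread("pics/top0.png")[165:315,225:390];cv2.imwrite("pics/c1.png",cv2.resize(i,None,fx=4,fy=4,interpolation=cv2.INTER_CUBIC))
E
```

```text
(no output)
```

View pics/c1.png

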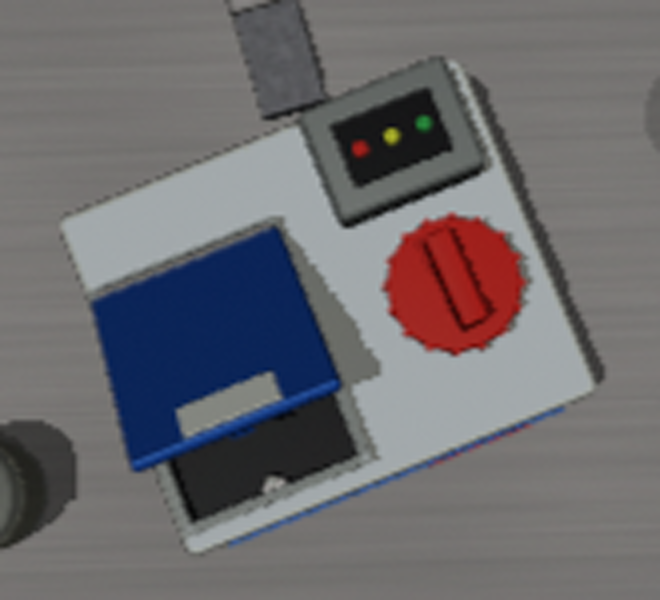

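```bash
cat > h.py <<'E'
from rig import *
import cv2,numpy as np
from scipy.optimize import least_squares
from scipy.spatial.transform import Rotation as R
def proj(n,P,T=None):
    c=camera_params(n);T=np.array(c["world_from_camera"]) if T is None else T
    p=(np.atleast_2d(P)-T[:3,3])@T[:3,:3]; K=np.array(c["intrinsics"])
    p=p*[1,-1,-1]; q=p@K.T; return q[:,:2]/q[:,2:]
def u2w(u,P):
    c,s=np.cos(u[2]),np.sin(u[2]);P=np.atleast_2d(P)
    return np.c_[u[0]+c*P[:,0]-s*P[:,1],u[1]+s*P[:,0]+c*P[:,1],P[:,2]]
E
cat > fit.py <<'E'
from h import *
c=lambda a:(np.array(a,float)+.5)/4-.5+[225,165]
pxu=c([(61,219),(597,385),(190,553)]);Pu=np.array([(.12,.12,.1),(-.08,-.12,.1),(-.08,.12,.1)])
lidpx=c([(92,298),(135,467),(338,382)])
capd=c([(455,284)]);bar=c([(440,235),(476,323)])
sc=np.array([(385,237)])
def lidpts(a,hx,hy):
    out=[]
    for d,w in((0,.054),(.135,.054),(.135,-.054)):
        out.append((hx-d*np.cos(a)+.004*np.sin(a),hy+w,.122+d*np.sin(a)+.004*np.cos(a)))
    return np.array(out)
def res(v):
    u=v[:3]
    nk=u2w(u,[(0,-.065,.147)])
    return np.r_[(proj("top",u2w(u,Pu))-pxu).ravel(),(proj("top",nk)-capd).ravel(),(proj("top",u2w(u,lidpts(v[3],v[4],v[5])))-lidpx).ravel()]
r=least_squares(res,[.5,0,.3,.9,.07,.06]);u=r.x
print(np.round(r.x,4),np.round(r.fun,1))
def inv(px,z):
    return least_squares(lambda q:(proj("top",[(q[0],q[1],z)])-px).ravel(),[.5,0]).x
b=[inv(p,.179) for p in bar];print("bar",b,"yaw",np.arctan2(*(b[0]-b[1])[::-1]),np.linalg.norm(b[0]-b[1]),"centre",(b[0]+b[1])/2)
print("neck",u2w(u,[(0,-.065,.135)]),"hinge",u2w(u,[(u[4],u[5],.122)]))
for nm,P in dict(corners=Pu,lid=lidpts(*u[3:]),cap=[(0,-.065,.147)]).items(): print(nm,proj("scene",u2w(u,P)).round(1).tolist())
print(R.from_rotvec(get_state()["ee_rot"]).as_matrix().round(3))
E
python3 fit.py
```

```text
[0.5594 0.0228 0.3568 0.7715 0.0635 0.0619] [-1.5 -1.   1.5  0.8 -0.1  1.   0.  -0.9 -0.4  0.1 -0.9  0.1  1.3 -0.2]
bar [array([ 0.60179238, -0.02995182]), array([ 0.5571665 , -0.04634678])] yaw 0.35207944122487494 0.04754223369815616 centre [ 0.57947944 -0.0381493 ]
neck [[ 0.58209229 -0.03808501  0.135     ]] hinge [[0.59731636 0.10297425 0.122     ]]
corners [[404.2, 265.6], [230.2, 229.3], [350.1, 187.1]]
lid [[387.7, 234.6], [364.3, 158.1], [304.8, 178.3]]
cap [[273.3, 234.7]]
[[ 0.971 -0.     0.238]
 [-0.238 -0.002  0.971]
 [ 0.    -1.    -0.002]]
```

Candidates in the top view: the red cap on the neck at (340,236), a larger loose red cap on the board at (418,256), and a turquoise cap at (350,339). I choose the red one on the neck: it is the smaller of the two reds and sits on the unit. The close crop confirms this, with its bar running along the unit's x axis. The lid is open by about 0.77 rad.

Emit:
{"fn": "play_rows", "kwargs": {
  "deltas": [
    [0,-20,0,0,0,0,0],
    [0,-20,0,0,0,0,0],
    [27.7,0,-24.7,0,0,0,0],
    [27.7,0,-24.7,0,0,0,0],
    [27.7,0,-24.7,0,0,0,0],
    [27.7,0,-24.7,0,0,0,0],
    [27.7,0,-24.7,0,0,0,0],
    [27.7,0,-24.7,0,0,0,0],
    [27.7,0,-24.7,0,0,0,0],
    [27.7,0,-24.7,0,0,0,0]
  ],
  "force": 30
}}

```text
time_s: 0.93
position: [0.3236, 0.3844, 0.2708]
ee_rot: [-1.563, 0.189, -0.189]
wrist_force: [1.2, 0.5, 0.4]
width: -0.0002
```

Emit:
{"fn": "play_rows", "kwargs": {
  "deltas": [
    [27.7,0,-24.7,0,0,0,0],
    [27.7,0,-24.7,0,0,0,0],
    [27.7,0,-24.7,0,0,0,0],
    [27.7,0,-24.7,0,0,0,0],
    [27.7,0,-24.7,0,0,0,0],
    [27.7,0,-24.7,0,0,0,0],
    [27.7,0,-24.7,0,0,0,0],
    [27.7,0,-24.7,0,0,0,0],
    [27.7,0,-24.7,0,0,0,0],
    [27.7,0,-24.7,0,0,0,0]
  ]
}}

```text
time_s: 1.77
position: [0.5335, 0.0789, 0.271]
ee_rot: [-1.562, 0.189, -0.188]
wrist_force: [-0.1, 0.2, -0.4]
width: 0.0001
```

Emit:
{"fn": "play_rows", "kwargs": {
  "deltas": [
    [0,0,0,0,7,0,0],
    [0,0,0,0,7,0,0],
    [0,0,0,0,7,0,0],
    [0,0,0,0,7,0,0],
    [0,0,0,0,7,0,0],
    [0,0,0,0,7,0,0],
    [0,0,0,0,7,0,0],
    [0,0,0,0,7,0,0],
    [0,0,0,0,7,0,0],
    [0,0,0,0,7,0,0]
  ]
}}

```text
time_s: 2.6
position: [0.5327, 0.0805, 0.2707]
ee_rot: [-1.257, 1.134, -1.133]
wrist_force: [0.0, -0.3, 0.4]
width: 0.0001
```

```bash
python3 - <<'E'
from h import *
s=get_state();print(s["q"],s["position"],s["width"],s["time_s"]);print(R.from_rotvec(s["ee_rot"]).as_matrix().round(3))
E
```

```text
[-0.82720029  0.15090332  0.66493066  1.84612238 -0.10038739  1.17939002
 -0.0269772 ] [0.53267302 0.08054044 0.2706912 ] 9.184565248923061e-05 2.6
[[ 0.102 -0.001  0.995]
 [-0.995 -0.     0.102]
 [ 0.    -1.    -0.001]]
```

Emit:
{"fn": "play_rows", "kwargs": {
  "deltas": [
    [0,0,0,0,7,0,0],
    [0,0,0,0,7,0,0],
    [0,0,0,0,7,0,0],
    [0,0,0,0,7,0,0],
    [0,0,0,0,7,0,0],
    [0,0,0,0,7,0,0],
    [0,0,0,0,7,0,0],
    [0,0,0,0,7,0,0],
    [0,0,0,0,7,0,0],
    [0,0,0,0,7,0,0]
  ]
}}

```text
time_s: 3.43
position: [0.5327, 0.0806, 0.2707]
ee_rot: [-0.454, 1.971, -1.971]
wrist_force: [-0.1, 0.1, 0.1]
width: -0.0001
```

Emit:
{"fn": "play_rows", "kwargs": {
  "deltas": [
    [0,0,0,0,5.5,0,0],
    [0,0,0,0,0,0,0]
  ]
}}

```text
time_s: 3.6
position: [0.5327, 0.0806, 0.2707]
ee_rot: [-0.37, 2.026, -2.026]
wrist_force: [-0.4, -0.8, -0.9]
width: -0.0002
```

```bash
cat > st.py <<'E'
from h import *
u=np.array([.5594,.0228,.3568])
def show():
    s=get_state();M=R.from_rotvec(s["ee_rot"]).as_matrix();p=s["position"]
    c,q=np.cos(u[2]),np.sin(u[2]);d=p-[u[0],u[1],0]
    print("t",s["time_s"],"q",s["q"].round(2) if hasattr(s["q"],"round") else np.round(s["q"],2),"pos",np.round(p,4),"unit",np.round([c*d[0]+q*d[1],-q*d[0]+c*d[1],d[2]],4),"yaw",round(np.arctan2(M[1,0],M[0,0]),4),"tilt",M[:,1].round(3),"F",np.round(s["wrist_force"],1),"T",np.round(s["ft_torque"],2),"w",round(s["width"],4));return s,M
if __name__=="__main__": show()
E
python3 - <<'E'
from st import *
show();cv2.imwrite("pics/w1.png",get_image("wrist")[:,:,::-1])
E
```

```text
t 3.6 q [-0.95  0.17  0.81  1.85 -0.13  1.18 -1.31] pos [0.5327 0.0806 0.2707] unit [-0.0049  0.0635  0.2707] yaw -2.7816 tilt [-0.001 -0.    -1.   ] F [-0.4 -0.8 -0.9] T [-0.    0.02 -0.02] w -0.0002
```

View pics/w1.png

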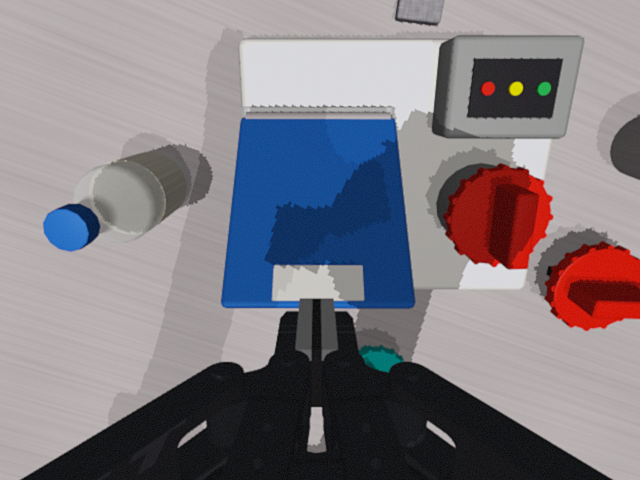

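The wrist view shows the lid's hinge edge at (242,118)–(395,118), its free edge at (222,304)–(413,304) and the fingertips at (316,298), in line with mid-width. I'll refit the lid with this view.

```bash
cat >> fit.py <<'E'
print("---")
s=get_state();T=np.eye(4);T[:3,:3]=R.from_rotvec(s["ee_rot"]).as_matrix();T[:3,3]=s["position"]
T=T@np.array(camera_params("wrist")["hand_eye"])
W=lambda P:proj("wrist",P,T)
wl=np.array([(243,119),(222,304),(413,304)]);wu=np.array([(242,39)])
f2=lambda v:np.r_[res(v),(W(u2w(v[:3],lidpts(*v[3:])))-wl).ravel()*.5,(W(u2w(v[:3],[(.12,.12,.1)]))-wu).ravel()*.5]
r=least_squares(f2,u);print(r.x.round(4),r.fun.round(1));u=r.x
print("neck",u2w(u,[(0,-.065,.135)]),"capdisc wrist",W(u2w(u,[(0,-.065,.147)])),"baredges",W(u2w(u,[(.025,-.065,.179),(-.025,-.065,.179)])))
E
sed -i 's/^cat.*//' fit.py; sed -i 's#def proj(n,P,T=None):#def proj(n,P,T=None):#' h.py
python3 - <<'E'
s=open('h.py').read()
s=s.replace('T=np.array(c["world_from_camera"]) if T is None else T','T=(np.array(c["world_from_camera"]) if T is None else T)')
open('h.py','w').write(s)
E
python3 fit.py|sed -n '/---/,$p'
```

```text
---
[0.5592 0.0213 0.3559 0.76   0.066  0.063 ] [-0.8 -1.   2.2  1.   0.6  1.   0.8 -0.7 -0.6 -0.8 -0.9 -0.3  1.3 -0.5
 -1.2 -2.2 -1.   1.3  1.7  2.  -1.6 -0.7]
neck [[ 0.58180665 -0.03959444  0.135     ]] capdisc wrist [[502.33050471 221.33526618]] baredges [[532.57016781 196.6753374 ]
 [518.17842647 273.22330886]]
```

Emit:
{"fn": "play_rows", "kwargs": {
  "deltas": [
    [0,25,0,0,0,0,0],
    [0,25,0,0,0,0,0],
    [0,12,0,0,0,0,0],
    [7.5,10,0,0,0,0,0],
    [6.5,10,0,0,0,0,0],
    [5.5,10,0,0,0,0,0],
    [4,10,0,0,0,0,0],
    [3,10,0,0,0,0,0],
    [2,10,0,0,0,0,0],
    [0.5,8,0,0,0,0,0]
  ]
}}

```text
time_s: 4.48
position: [0.5051, 0.0698, 0.1401]
ee_rot: [-0.372, 2.025, -2.025]
wrist_force: [-1.9, -0.1, 2.1]
width: 0.0001
```

Emit:
{"fn": "play_rows", "kwargs": {
  "deltas": [
    [0,4,0,0,0,0,0],
    [0,4,0,0,0,0,0],
    [0,3,0,0,0,0,0]
  ]
}}

```text
time_s: 4.73
position: [0.5055, 0.0699, 0.1298]
ee_rot: [-0.372, 2.025, -2.026]
wrist_force: [-1.8, -0.3, 3.5]
width: -0.0002
```

Emit:
{"fn": "play_rows", "kwargs": {
  "deltas": [
    [0,2,0,0,0,0,0],
    [0,1,0,0,0,0,0]
  ]
}}

```text
time_s: 4.9
position: [0.5059, 0.0701, 0.1267]
ee_rot: [-0.371, 2.024, -2.025]
wrist_force: [-1.5, -1.2, 2.9]
width: -0.0004
```

Emit:
{"fn": "play_rows", "kwargs": {
  "deltas": [
    [0,1.5,0,0,0,0,0],
    [0,0,0,0,0,0,0]
  ]
}}

```text
time_s: 5.07
position: [0.506, 0.0702, 0.1261]
ee_rot: [-0.371, 2.025, -2.025]
wrist_force: [-3.3, -0.1, 5.7]
width: -0.0002
```

Emit:
{"fn": "play_rows", "kwargs": {
  "deltas": [
    [0,1.5,0,0,0,0,0],
    [0,0,0,0,0,0,0]
  ]
}}

```text
time_s: 5.23
position: [0.5061, 0.0701, 0.1258]
ee_rot: [-0.371, 2.027, -2.024]
wrist_force: [-6.5, -1.7, 15.2]
width: -0.0003
```

Emit:
{"fn": "play_rows", "kwargs": {
  "deltas": [
    [0,2,0,0,0,0,0],
    [0,2,0,0,0,0,0],
    [0,0,0,0,0,0,0]
  ]
}}

```text
time_s: 5.48
position: [0.5062, 0.0701, 0.1252]
ee_rot: [-0.374, 2.031, -2.022]
wrist_force: [-15.4, -1.7, 37.6]
width: 0.0001
```

Emit:
{"fn": "play_rows", "kwargs": {
  "deltas": [
    [0,-6,0,0,0,0,0],
    [0,-10,0,0,0,0,0],
    [0,-20,0,0,0,0,0],
    [0,-40,0,0,0,0,85],
    [0,-40,0,0,0,0,85],
    [0,0,0,0,0,0,85]
  ]
}}

```text
time_s: 5.98
position: [0.5124, 0.0712, 0.2441]
ee_rot: [-0.352, 2.021, -2.015]
wrist_force: [1.3, 0.3, 0.0]
width: 0.0361
```

```bash
python3 - <<'E'
from st import *
show();cv2.imwrite("pics/w2.png",get_image("wrist")[:,:,::-1])
E
```

```text
t 5.9833 q [-0.97  0.12  0.82  1.94 -0.11  1.1  -1.32] pos [0.5124 0.0712 0.2441] unit [-0.0272  0.0618  0.2441] yaw -2.7804 tilt [ 0.015  0.006 -1.   ] F [1.3 0.3 0. ] T [ 0.03 -0.14  0.01] w 0.0361
```

View pics/w2.png

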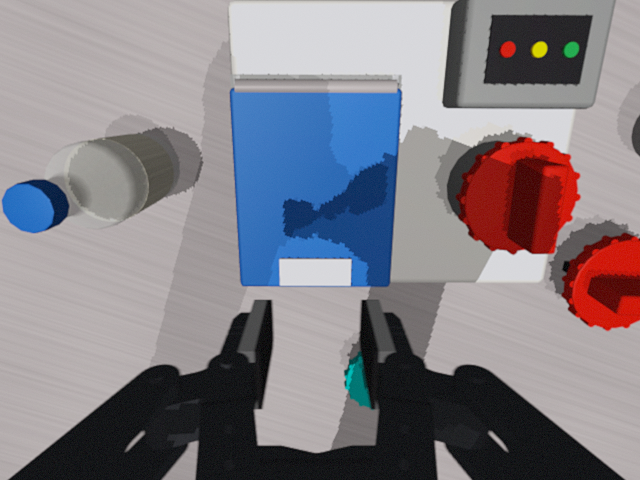

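The lid now lies flat and shut: free edge at (240..388, 285), hinge at (232..400, 90), and it stays down without contact. Next I move over the cap.

Emit:
{"fn": "play_rows", "kwargs": {
  "deltas": [
    [-6,0,30,0,0,0,85],
    [-7,0,32,0,0,0,85],
    [-7,0,32,0,0,0,85],
    [-6,0,32,0,0,0,85],
    [0,0,0,0,0,0,85],
    [0,0,0,0,0,0,85],
    [0,0,0,0,0,0,85]
  ]
}}

```text
time_s: 6.62
position: [0.5744, -0.0378, 0.235]
ee_rot: [-0.371, 2.026, -2.025]
wrist_force: [-0.5, 0.4, 0.6]
width: 0.0851
```

```bash
python3 - <<'E'
from st import *
show();cv2.imwrite("pics/w3.png",get_image("wrist")[:,:,::-1])
E
```

```text
t 6.6167 q [-0.72  0.32  0.86  1.81 -0.26  1.14 -0.98] pos [ 0.5744 -0.0378  0.235 ] unit [-0.0071 -0.0621  0.235 ] yaw -2.7805 tilt [-0.002  0.    -1.   ] F [-0.5  0.4  0.6] T [-0.01  0.   -0.  ] w 0.0851
```

View pics/w3.png

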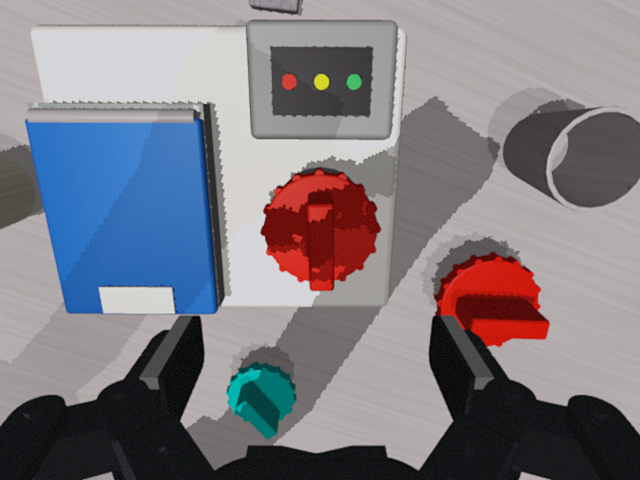

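```bash
python3 - <<'E'
from st import *
s,M=show();T=np.eye(4);T[:3,:3]=M;T[:3,3]=s["position"]
T=T@np.array(camera_params("wrist")["hand_eye"])
v=[.5592,.0213,.3559]
print(proj("wrist",u2w(v,[(x,y-.065,.179) for x in(.025,-.025) for y in(.007,-.007)]+[(x,y-.065,.147) for x in(.025,-.025) for y in(.007,-.007)]+[(0,-.065,.147)]),T).round(0).tolist())
i=cv2.imread("pics/w3.png")[150:310,240:400];cv2.imwrite("pics/c2.png",cv2.resize(i,None,fx=3.5,fy=3.5,interpolation=cv2.INTER_CUBIC))
E
```

```text
t 6.6667 q [-0.72  0.32  0.86  1.81 -0.26  1.14 -0.98] pos [ 0.5743 -0.0369  0.2352] unit [-0.0069 -0.0611  0.2352] yaw -2.7787 tilt [-0.002  0.001 -1.   ] F [ 0.5  0.1 -0.2] T [-0.02  0.02  0.05] w 0.0848
[[312.0, 207.0], [340.0, 207.0], [312.0, 295.0], [337.0, 295.0], [313.0, 193.0], [337.0, 193.0], [313.0, 271.0], [335.0, 271.0], [324.0, 233.0]]
```

View pics/c2.png

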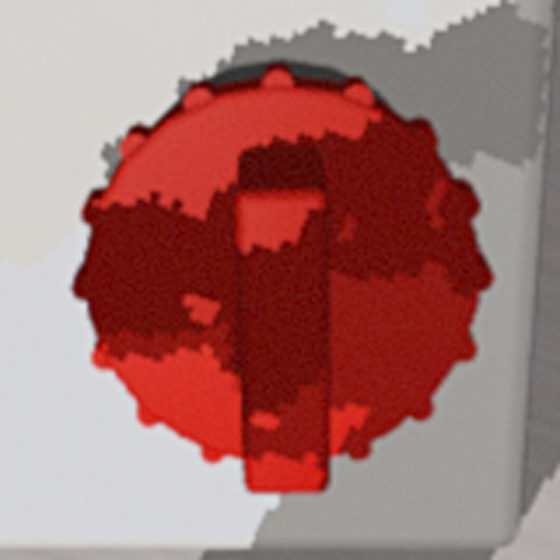

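```bash
python3 - <<'E'
from st import *
s,M=show();T=np.eye(4);T[:3,:3]=M;T[:3,3]=s["position"]
T=T@np.array(camera_params("wrist")["hand_eye"])
px=np.array([(307.7,204.9),(332.9,204.9),(310,290),(334,290)])
L=np.array([(x,y,.179) for x in(.025,-.025) for y in(.007,-.007)])
r=least_squares(lambda v:(proj("wrist",u2w(v,L),T)-px).ravel(),[.58,-.038,.357]);print(r.x,r.fun.round(1))
d=np.r_[r.x[:2],0]-s["position"];print("tool x,z mm",1000*(d@M)[[0,2]],"yaw turn about tool y deg",-np.degrees(r.x[2]-np.pi-np.arctan2(M[1,0],M[0,0])))
E
```

```text
t 6.6667 q [-0.72  0.32  0.86  1.81 -0.26  1.14 -0.98] pos [ 0.5743 -0.0369  0.2352] unit [-0.0069 -0.0611  0.2352] yaw -2.7787 tilt [-0.002  0.001 -1.   ] F [ 0.5  0.1 -0.2] T [-0.02  0.02  0.05] w 0.0848
[ 0.5827702  -0.03691005  0.3846664 ] [-1.1 -1.2  1.1 -1.7 -0.7  2.   0.7  1.5]
tool x,z mm [-8.19537657  3.33746783] yaw turn about tool y deg -1.2450785840613645
```

Emit:
{"fn": "play_rows", "kwargs": {
  "deltas": [
    [-8,0,3,0,-1,0,85],
    [0,25,0,0,0,0,85],
    [0,25,0,0,0,0,85],
    [0,20,0,0,0,0,85],
    [0,12,0,0,0,0,85],
    [0,0,0,0,0,0,85],
    [0,0,0,0,0,0,85]
  ]
}}

```text
time_s: 7.25
position: [0.583, -0.0371, 0.1539]
ee_rot: [-0.389, 2.014, -2.013]
wrist_force: [1.2, -1.2, -0.0]
width: 0.0852
```

Emit:
{"fn": "play_rows", "kwargs": {
  "deltas": [
    [0,0,0,0,0,0,30],
    [0,0,0,0,0,0,0],
    [0,0,0,0,0,0,0],
    [0,0,0,0,0,0,0],
    [0,0,0,0,0,0,0],
    [0,0,0,0,0,0,0],
    [0,0,0,0,0,0,0],
    [0,0,0,0,0,0,0]
  ],
  "force": 40
}}

```text
time_s: 7.92
position: [0.584, -0.0383, 0.1548]
ee_rot: [-0.385, 2.014, -2.014]
wrist_force: [-0.4, 1.3, 3.1]
width: 0.0132
```

```bash
python3 st.py
```

```text
t 7.9167 q [-0.65  0.44  0.8   1.86 -0.37  1.   -0.89] pos [ 0.584  -0.0383  0.1548] unit [ 0.0017 -0.0658  0.1548] yaw -2.7627 tilt [ 0.001  0.    -1.   ] F [-0.4  1.3  3.1] T [ 0.13  0.11 -0.03] w 0.0132
```

Emit:
{"fn": "play_rows", "kwargs": {
  "deltas": [
    [0,0,0,0,0,0,0],
    [0,0,0,0,4,0,0],
    [0,0,0,0,4,0,0],
    [0,0,0,0,4,0,0],
    [0,0,0,0,0,0,0]
  ],
  "force": 70
}}

```text
time_s: 8.33
position: [0.5845, -0.037, 0.1549]
ee_rot: [-0.182, 2.132, -2.13]
wrist_force: [0.5, 2.7, 4.7]
width: 0.0126
```

```bash
python3 st.py
```

```text
t 8.3333 q [-0.68  0.45  0.84  1.86 -0.4   1.01 -1.07] pos [ 0.5845 -0.037   0.1549] unit [ 0.0026 -0.0648  0.1549] yaw -2.9699 tilt [ 0.001  0.001 -1.   ] F [0.5 2.7 4.7] T [ 0.42 -0.02  0.39] w 0.0126
```

Emit:
{"fn": "play_rows", "kwargs": {
  "deltas": [
    [0,0,0,0,3,0,0],
    [0,0,0,0,0,0,0]
  ]
}}

```text
time_s: 8.5
position: [0.5845, -0.037, 0.1549]
ee_rot: [-0.135, 2.155, -2.157]
wrist_force: [-0.1, 0.7, 5.1]
width: 0.0129
```

```bash
python3 st.py
```

```text
t 8.5 q [-0.69  0.46  0.85  1.86 -0.4   1.01 -1.11] pos [ 0.5845 -0.037   0.1549] unit [ 0.0027 -0.0648  0.1549] yaw -3.0158 tilt [ 0.001 -0.001 -1.   ] F [-0.1  0.7  5.1] T [0.37 0.04 1.46] w 0.0129
```

Turning clockwise meets the stop (1.46 N m), so the cap loosens anticlockwise.

Emit:
{"fn": "play_rows", "kwargs": {
  "deltas": [
    [0,0,0,0,-6,0,0],
    [0,0,0,0,-6,0,0],
    [0,0,0,0,-6,0,0],
    [0,0,0,0,-6,0,0],
    [0,0,0,0,0,0,0]
  ]
}}

```text
time_s: 8.92
position: [0.5841, -0.0387, 0.1549]
ee_rot: [-0.527, 1.917, -1.917]
wrist_force: [0.5, 0.2, 4.2]
width: 0.0126
```

```bash
python3 st.py
```

```text
t 8.9167 q [-0.62  0.43  0.76  1.86 -0.35  1.   -0.75] pos [ 0.5841 -0.0387  0.1549] unit [ 0.0016 -0.0663  0.1549] yaw -2.6031 tilt [ 0.002  0.    -1.   ] F [0.5 0.2 4.2] T [0.03 0.02 0.07] w 0.0126
```

Emit:
{"fn": "play_rows", "kwargs": {
  "deltas": [
    [0,0,0,0,-6,0,0],
    [0,0,0,0,-6,0,0],
    [0,0,0,0,-6,0,0],
    [0,0,0,0,-6,0,0],
    [0,0,0,0,-6,0,0],
    [0,0,0,0,-6,0,0],
    [0,0,0,0,-6,0,0],
    [0,0,0,0,-6,0,0],
    [0,0,0,0,-1,0,0],
    [0,0,0,0,0,0,0]
  ]
}}

```text
time_s: 9.75
position: [0.5834, -0.0393, 0.1549]
ee_rot: [-1.118, 1.342, -1.342]
wrist_force: [-1.9, -1.5, 7.0]
width: 0.0129
```

```bash
python3 st.py
```

```text
t 9.75 q [-0.48  0.38  0.58  1.85 -0.25  0.98  0.02] pos [ 0.5834 -0.0393  0.1549] unit [ 0.0008 -0.0666  0.1549] yaw -1.7529 tilt [-0. -0. -1.] F [-1.9 -1.5  7. ] T [-0.05  0.36  0.05] w 0.0129
```

Emit:
{"fn": "play_rows", "kwargs": {
  "deltas": [
    [0,-2,0,0,0,0,0],
    [0,-3,0,0,0,0,0],
    [0,-4,0,0,0,0,0],
    [0,0,0,0,0,0,0]
  ]
}}

```text
time_s: 10.08
position: [0.5833, -0.0384, 0.1634]
ee_rot: [-1.119, 1.341, -1.341]
wrist_force: [0.0, 0.9, -1.6]
width: 0.0126
```

```bash
python3 st.py
```

```text
t 10.0833 q [-0.49  0.37  0.58  1.84 -0.24  1.    0.02] pos [ 0.5833 -0.0384  0.1634] unit [ 0.0011 -0.0657  0.1634] yaw -1.7511 tilt [-0. -0. -1.] F [ 0.   0.9 -1.6] T [-0.01 -0.02  0.05] w 0.0126
```

The cap is free (only its weight, −1.6 N), so I lift.

Emit:
{"fn": "play_rows", "kwargs": {
  "deltas": [
    [0,-6,0,0,0,0,0],
    [0,-8,0,0,0,0,0],
    [0,-10,0,0,0,0,0],
    [0,-10,0,0,0,0,0],
    [0,-10,0,0,0,0,0],
    [0,-10,0,0,0,0,0],
    [0,-8,0,0,0,0,0],
    [0,-6,0,0,0,0,0],
    [0,0,0,0,0,0,0],
    [0,0,0,0,0,0,0]
  ]
}}

```text
time_s: 10.92
position: [0.5837, -0.0383, 0.2317]
ee_rot: [-1.118, 1.34, -1.34]
wrist_force: [0.0, 1.1, -1.3]
width: 0.0126
```

```bash
python3 - <<'E'
from st import *
show()
a=get_image("scene")[60:400,100:460];b=get_image("top")[100:330,190:450]
b=cv2.resize(b,(384,340));cv2.imwrite("pics/e.png",np.hstack([a,b])[:,:,::-1])
E
```

```text
t 10.9167 q [-0.52  0.29  0.61  1.78 -0.18  1.12 -0.03] pos [ 0.5837 -0.0383  0.2317] unit [ 0.0014 -0.0657  0.2317] yaw -1.7504 tilt [ 0.001  0.    -1.   ] F [ 0.   1.1 -1.3] T [-0.03  0.07  0.02] w 0.0126
```

View pics/e.png

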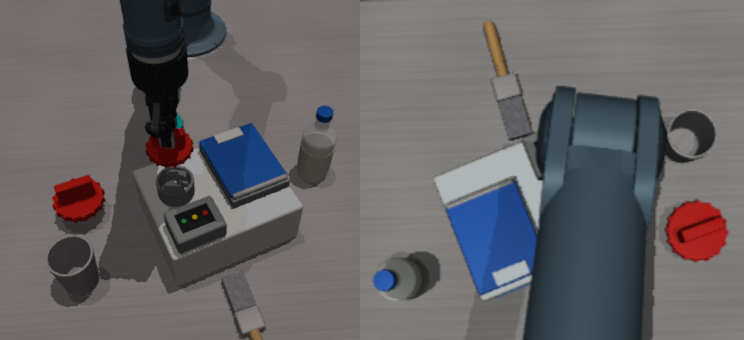

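The left (scene) half shows the cap held level at (168,145) above the open neck (175,185). The lid lies shut at (243,160), and the bottle, beaker and brush have not moved. I'm handing in.

```bash
python3 -c "
from rig import ticket;ticket.sign_off()"
```

```text
the job is handed in; nothing more can be done
```

The job is handed in: the lid is latched shut, and the gripper is holding the red cap over its open neck. The sign-off reported no verdict.

- **Lid:** I pressed it shut with about 38 N. It stayed flat after release and in the final pictures. I judged the latch from the pictures, since the joint angle can't be read.
- **Cap:** Turning it clockwise hit the stop at 1.46 N m. I then turned it anticlockwise to about 1.03 rad, and it lifted out with only its own weight on the wrist.
- **Last checks:**
  - The bar centre is about 105 mm above the neck mouth and within 5 mm of it sideways, worked out from the tool position.
  - The cap is level and still, gripped at 70 N with a 12.6 mm opening.
  - The bottle, beaker and brush look undisturbed.
- **Disagreements:** My estimates of the unit's position from the different cameras differed by 2–3 mm, which caused no trouble. No check failed.

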